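Put the remote on its sloped stand and lock it in

TASK

Pull the remote control out of the low wooden sleeve by the end that sticks out and lay it flat on the desk, clear of the sleeve, letting go of it. Take it again nearer its other end (the one with the red button) and lay it on the narrow sloped rail of the white stand: buttons up, red-button end at the top, its lower end between the two side cheeks and down against the ledge. Then turn the orange turnbutton until it points straight down the slope over the end of the remote to lock it in, and leave everything else on the desk where it is.

Things in the scene. Friction and masses are not known exactly. Their poses are not given: they have to be found in the camera images.
- remote: slim black remote, 134 long (x) x 36 wide (y) x 10.5 thick (z), 65 g. Origin: centre of its underside. +x points to the end with the red button, +z out of the button face. Grasp across its width. It starts level on the sleeve's floor, buttons up, the red-button end 70 to 82 mm deep in the sleeve, the rest sticking out towards the robot.
- remote_power_end (a point): middle of the remote's red-button end face (remote frame x = +67, y = 0, z = +5 mm)
- sleeve: fixed dark wooden sleeve: low box 90 deep (x) x 66 wide (y) x 36 high, grey top, open only to its front (-x, about towards the robot). Inside 58 wide; floor 5, ceiling 32 above the origin. Origin: centre of its underside, on the desk (mat top is z = 0, bare wood beside it 3 mm lower).
- sleeve_mouth (a point): middle of the sleeve's open front edge, at floor level (sleeve frame x = -45, y = 0, z = +5 mm)
- stand: fixed white stand: base plate 165 (x) x 80 (y) x 10 carrying a 22 mm wide rail that rises at 35 degrees towards the stand's +x (about away from the robot), up to a 26 mm wide head block with the turnbutton. At the rail's foot a ledge 14 high and two side cheeks 56 long, 12 high, 43 apart (no room there for fingers). Origin: centre of its underside.
- cradle (a point): foot of the rail, on its surface, where the ledge begins; 70 mm in front of and 45 above the stand's origin. x points up the rail, y left, z out of its surface. In this frame (mm): cheeks x = 0 to 56; rail's sides free for fingers x = 56 to 146; head block x = 146 to 186, up to z = 11. A seated remote has its origin at x = 67, y = z = 0, its red-button end at x = 134.
- turnbutton (a joint): orange bar 16 wide, 6 thick, reaching 47 mm from its pivot at cradle x = 158, y = 0, axis cradle z. 0 rad: points to cradle +y (open); turns counter-clockwise seen from above; 1.57: points straight down the slope (cradle -x), its underside at z = 14, over the top 23 mm of the remote (locked). Stops at -0.15 and 1.65; stays where left (0.04 N m).
- turn_grip (a point): on the pivot axis at mid-height of the turnbutton's upright grip fin (cradle frame 158, 0, 30 mm). The fin is 10 thick, 36 long along the bar (16 behind the pivot, 20 towards the tip), 22 high: its top is 11 mm beyond this point. y points along the bar to its tip, z along the pivot axis, out of the rail.
- mouse: bystander: black mouse, 124 x 76 x 48, loose, on the mat. Origin: centre of the underside
- memo_pad: bystander: yellow block of notes, 76 x 76 x 17, loose, on the mat. Origin: centre of the underside
- tape_measure: bystander: yellow tape measure, 38 x 73 x 60 high, loose, to the right. Origin: centre of the underside
- mug: bystander: white mug, 92 wide, 95 high, loose on a cork coaster at the back. Origin: underside
Not all that is in view belongs to the job. There is more than one size of the remote; the one meant has the size given above.

How it is judged:
By the outcome, as a careful person would: the job done as asked, in the order asked, and still so for the second after the job is handed in, with the robot touching nothing.
It also fails if it takes over 56 s, if anything falls off the work surface, if the arm or the gripper's body presses on something with over 40 N, if the wrist force passes 120 N, or if a joint passes its speed limit or range.

ROBOT

A 6-joint arm with a two-finger parallel gripper is mounted at the origin on a cart in front of the work surface, level with it; the furniture and walls round the work are solid. World frame = base frame: x ahead of the robot, y to its left, z up, the work surface at z = 0. Lengths are in m, angles in rad, forces in N, time in s.
With the tool pointing down it reaches from about 0.275 to 0.825 m from the base axis. Payload 4.9 kg.
Tool frame: the origin (TCP) lies midway between the tips of the shut fingers; the grasp point (between the pads) lies 19 mm behind it (grip_point_offset is the distance from the TCP to the grasp point, in m); z points along the fingers, y is the line along which they close (so a half turn about z gives the same grasp; the last joint's range is limited). The gripper opens to 85 mm and grips with 20 to 120 N. Pads are 22 mm wide; open, the fingers measure 114 mm over their backs; the gripper's body (76 mm by 85 mm) begins 54 mm behind the grasp point. The pads swing forward as they close: fully open they stand 13 mm farther back than shut.
Start: joints at [1.191, 0.326, -0.193, 1.052, 0, 1.437], TCP at [0.134, 0.533, 0.231] pointing down, gripper open.
Joint ranges: [-2.65, 2.65], [-0.97, 1.79], [-1.3, 1.35], [-1.93, 2.1], [-1.47, 1.37], [-3.14, 3.14]. Speed limits (rad/s): [2.57, 2.57, 3.14, 3.14, 3.14, 3.14].

INTERFACE

Orientations are given as a unit quaternion [x, y, z, w].
In Python, from workcell import * gives the robot as it stands. Calls block until the motion is done:
- move_ptp(position, orientation): joint-space move of the TCP to a pose.
- move_l(position, frame=None, v=0.15, stop_force=None): straight line of the TCP; frame=None keeps the orientation; v is the mean speed in m/s. With stop_force (N) it stops when the force on the tool has changed by that much, and returns True; else False.
- move_j(angles): joint-space move.
- command_gripper(opening, squeeze=None): opening from 0.0 (shut) to 1.0 (fully open); squeeze is the grip in N (None keeps the last); returns when the fingers have stopped.
- dwell(seconds).
- solve_ik(position, orientation): joint angles nearest the present ones, or None.
- capture(name): name is "scene" or "top"; returns the picture (480x640x3 uint8, red, green, blue); there is no depth.
- get_calibration(name): a dict with "K" (3x3 intrinsics, pixels), "D" ([k1, k2, p1, p2, k3] as OpenCV has them; the pictures are not rectified), "position" and "orientation" of the camera in the world. Camera axes: x right, y down, z forward; pixel columns grow to the right and rows downward; lengths in m; the calibration is good to about 2 mm. A picture is of the moment at which its call begins. get_calibration takes no time and is no camera call.
A pose or a line that the arm cannot do raises PlanningError and nothing moves.
- close_job(): hands the job in; it is judged then, once.
Readings, each from a call of its own:
- get_clock(): time.
- get_q(): joint angles.
- get_joint_vel(): joint speeds.
- get_joint_efforts(): joint torques, N m.
- get_tcp_pos(): TCP position.
- get_orientation(): TCP orientation.
- get_ft_force(): force on the tool from outside, world axes, zero at the start.
- get_wrist_torque(): the same for the moment, N m.
- get_grip_width(): opening from 0.0 (shut) to 1.0 (fully open).
- get_finger_force(): force on a finger pad.
Only numpy, scipy, OpenCV 4.12 (cv2) and the standard library are available. Lean on these libraries where they do the work, as an engineer would, in place of code of your own. Each camera call takes 0.05 s, during which the arm holds its last target. There are 200 camera calls.

## Working session

There is one attempt and no reset: what is moved stays moved. The work goes in short steps, each a Python script; the robot and the scene stay as the last script left them, time stands still between calls to the robot, and variables do not carry over. Pictures are saved under pics/ and viewed, at most 10 in all, crops included, and the job is handed in when it is done.

```bash
mkdir -p pics; python3 - <<'E'
from workcell import *
import cv2
for n in("scene","top"):
    cv2.imwrite(f"pics/{n}0.png",capture(n)[:,:,::-1]); c=get_calibration(n); print(n,{k:np.round(v,4).tolist() for k,v in c.items()} if 'np' in globals() else c)
print(get_tcp_pos(),get_orientation(),get_clock())
E
```

```text
scene {'K': array([[436.46512145,   0.        , 323.72072575],
       [  0.        , 436.46512145, 241.38673078],
       [  0.        ,   0.        ,   1.        ]]), 'D': array([-0.03437878,  0.        ,  0.        ,  0.        ,  0.        ]), 'position': array([0.78531447, 0.52924853, 0.75770703]), 'orientation': array([ 0.14500877,  0.91414579, -0.37384133, -0.05960353])}
top {'K': array([[461.93352252,   0.        , 325.5561468 ],
       [  0.        , 461.93352252, 233.12335277],
       [  0.        ,   0.        ,   1.        ]]), 'D': array([-0.04042971,  0.        ,  0.        ,  0.        ,  0.        ]), 'position': array([ 0.31519851, -0.05919619,  1.30227428]), 'orientation': array([ 0.73434449, -0.6693794 ,  0.07686792, -0.08222353])}
[0.13361156 0.53298823 0.23058967] [ 1.22584040e-01  9.92457836e-01 -7.45537367e-04 -2.03167344e-04] 0.1
```

View pics/scene0.png

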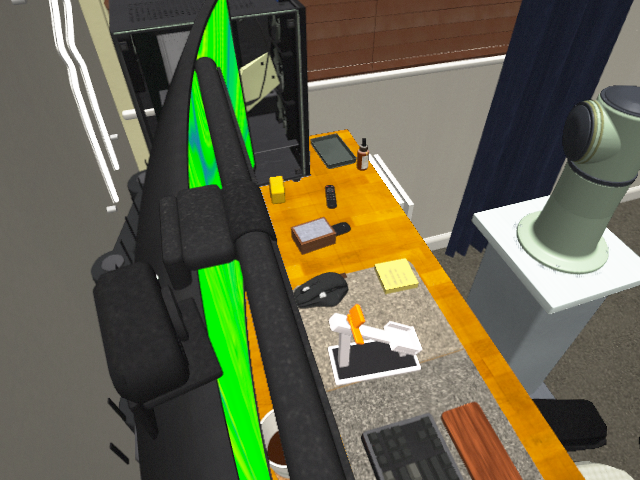

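View pics/top0.png

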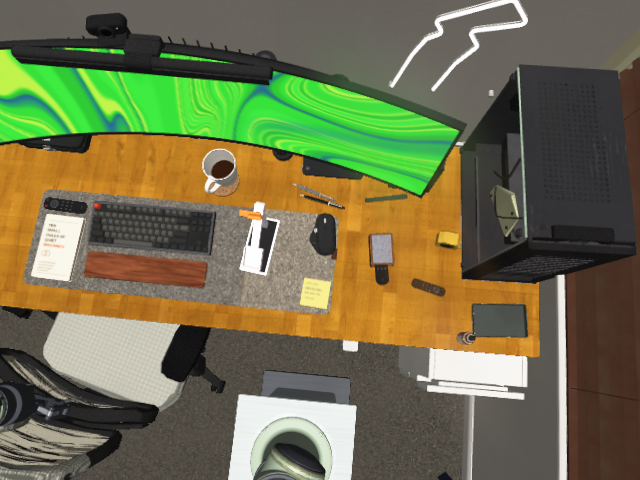

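Robot base is at top-view (295,450). The sleeve is at top (382,249) and scene (315,233), with a remote sticking out at top (381,275) and scene (342,229). Two other remotes are candidates: one on the wood at top (428,287) and one on the mat at top (65,205). The one in the sleeve fits, because it sticks out toward the robot. The stand is at top (258,240). Next I'll enlarge these regions.

```bash
python3 - <<'E'
import cv2,numpy as np
def crop(src,x0,y0,w,h,s,out):
    im=cv2.imread(src)[y0:y0+h,x0:x0+w]; im=cv2.resize(im,None,fx=s,fy=s,interpolation=cv2.INTER_CUBIC)
    for i in range(0,w,10):
        cv2.line(im,(i*s,0),(i*s,12 if i%50==0 else 5),(0,0,255),1)
        if i%20==0: cv2.putText(im,str(x0+i),(i*s,22),0,.35,(0,0,255),1)
    for i in range(0,h,10):
        cv2.line(im,(0,i*s),(8,i*s),(0,0,255),1)
        cv2.putText(im,str(y0+i),(8,i*s+4),0,.35,(0,0,255),1)
    return im
a=crop("pics/top0.png",235,195,50,90,6,0); b=crop("pics/top0.png",360,225,50,90,6,0)
cv2.imwrite("pics/c_top.png",np.hstack([a,b]))
a=crop("pics/scene0.png",322,300,105,90,5,0);b=crop("pics/scene0.png",285,210,50+20,45,5,0)
b=cv2.copyMakeBorder(b,0,a.shape[0]-b.shape[0],0,0,0)[:,:270] if 0 else b
cv2.imwrite("pics/c_scene.png",np.vstack([a[:, :525], np.pad(b,((0,0),(0,525-b.shape[1]),(0,0)))])[:600+75])
im=cv2.imread("pics/c_scene.png");print(im.shape)
cv2.imwrite("pics/c_scene1.png",np.hstack([a,np.pad(crop("pics/scene0.png",287,210,68,50,4,0),((0,250),(0,0),(0,0)))[:450]]))
E
```

```text
(675, 525, 3)
```

View pics/c_top.png

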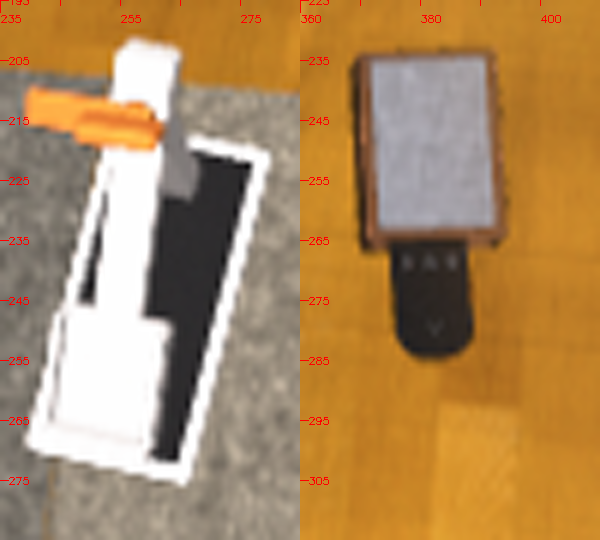

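View pics/c_scene1.png

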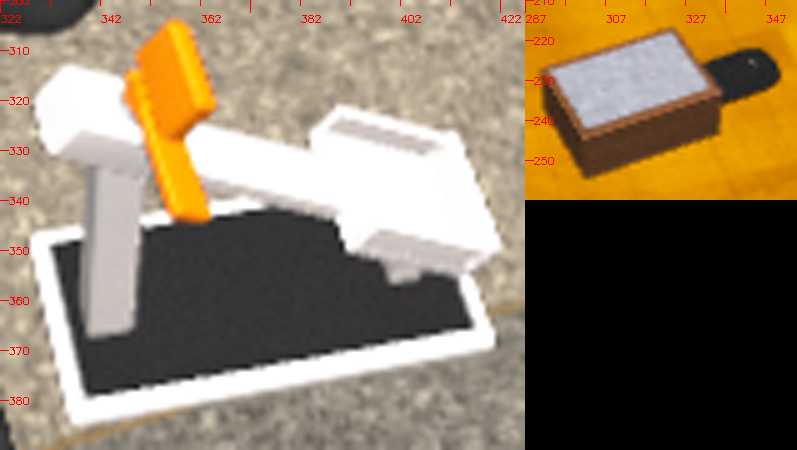

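The crops confirm it. The remote in the sleeve is 13 px wide in the top view, about 36 mm, and its round end is at top (381.6,284) and scene (350,227.6). The stand plate corners are near top (279,220), (265,274) and (239,269). The orange bar points to the stand's left (open). Next I'll fit the poses.

```bash
cat > vis.py <<'E'
import numpy as np,cv2
from scipy.spatial.transform import Rotation as R
from scipy.optimize import least_squares
CAL={'scene':dict(K=[[436.46512145,0,323.72072575],[0,436.46512145,241.38673078],[0,0,1]],D=[-0.03437878,0,0,0,0],p=[0.78531447,0.52924853,0.75770703],q=[0.14500877,0.91414579,-0.37384133,-0.05960353]),
'top':dict(K=[[461.93352252,0,325.5561468],[0,461.93352252,233.12335277],[0,0,1]],D=[-0.04042971,0,0,0,0],p=[0.31519851,-0.05919619,1.30227428],q=[0.73434449,-0.6693794,0.07686792,-0.08222353])}
def proj(cam,P):
    c=CAL[cam]; Rc=R.from_quat(c['q']).inv()
    return cv2.projectPoints(np.atleast_2d(P).astype(float),Rc.as_rotvec(),Rc.apply(-np.array(c['p'])),np.array(c['K']),np.array(c['D']))[0][:,0]
def pose(v,l): # v=x,y,z,yaw ; l mm
    return R.from_euler('z',v[3]).apply(np.atleast_2d(l)/1000.)+v[:3]
a35=np.radians(35);CR=np.array([[np.cos(a35),0,-np.sin(a35)],[0,1,0],[np.sin(a35),0,np.cos(a35)]])
def cr(*l): return np.array([-70,0,45.])+CR@np.array(l,float)
def fit(obs,v0):
    nf=[(i,k) for i,o in enumerate(obs) for k in range(3) if np.isnan(o[1][k])]
    def f(x):
        r=[]
        for i,o in enumerate(obs):
            l=np.array(o[1],float)
            for j,(a,k) in enumerate(nf):
                if a==i:l[k]=x[4+j]*1000
            r+=list(proj(o[0],pose(x[:4],l))[0]-o[2])
        return r
    s=least_squares(f,list(v0)+[0]*len(nf),x_scale=0.05,loss='soft_l1')
    return s.x[:4],np.round(np.reshape(f(s.x),(-1,2)),1)
def crop(im,x0,y0,w,h,s): return cv2.resize(im[y0:y0+h,x0:x0+w],None,fx=s,fy=s,interpolation=cv2.INTER_CUBIC)
def box(x,y,z):
    c=[(a,b,d) for a in x for b in y for d in z]
    return [(c[i],c[j]) for i in range(8) for j in range(i) if sum(np.array(c[i])!=np.array(c[j]))==1]
E
cat > fit0.py <<'E'
from vis import *
t=lambda x,y:(235+x/6-.42,195+y/6-.42); t2=lambda x,y:(360+(x-300)/6-.42,225+y/6-.42)
s=lambda x,y:(322+x/5-.4,300+y/5-.4); s2=lambda x,y:(287+(x-525)/4-.38,210+y/4-.38)
n=np.nan
st=[('top',(82.5,-40,10),t(269,153)),('top',(-82.5,-40,5),t(185,482)),('top',(-82.5,40,5),t(25,447)),
('scene',(82.5,-40,10),s(32,237)),('scene',(82.5,40,0),s(78,426)),('scene',(-82.5,40,0),s(495,349)),
('top',cr(186,13,11),t(127,40)),('top',cr(186,-13,11),t(181,52))]
sl=[('top',(45,33,36),t2(363,56)),('top',(45,-33,36),t2(495,51)),('top',(-45,-33,36),t2(505,240)),('top',(-45,33,36),t2(371,246)),
('scene',(45,-33,36),s2(545,73)),('scene',(-45,-33,36),s2(675,28)),('scene',(-45,33,36),s2(721,95)),('scene',(45,33,36),s2(585,138)),('scene',(45,33,0),s2(585,179)),('scene',(-45,33,0),s2(718,133))]
V={}
V['st'],r=fit(st,[.5,.15,0,0]);print(V['st'],r.tolist())
V['sl'],r=fit(sl,[.5,-.2,0,0]);print(V['sl'],r.tolist())
re=[('top',(-67,0,8),t2(434,359)),('top',(n,18,8),t2(390,247)),('top',(n,18,8),t2(396,325)),('top',(n,-18,8),t2(468,247)),('top',(n,-18,8),t2(473,325)),
('scene',(n,-18,10.5),s2(705,65)),('scene',(n,-18,10.5),s2(745,50)),('scene',(n,18,0),s2(722,103)),('scene',(n,18,0),s2(762,93))]
V['re'],r=fit(re,[.45,-.2,0,0]);print(V['re'],r.tolist())
E
python3 - <<'E'
from fit0 import *
np.save('V.npy',V,allow_pickle=True)
lines={'st':box((-82.5,82.5),(-40,40),(0,10))+[(cr(*a),cr(*b)) for B in [box((146,186),(-13,13),(0,11)),box((0,146),(-11,11),(0,0.1)),box((0,56),(-21.5,21.5),(0,12)),box((140,176),(0,.1),(0,0.1)),] for a,b in B]+[(cr(*a),cr(*b)) for a,b in box((153,163),(-16,20),(19,41))]+[(cr(*a),cr(*b)) for a,b in box((150,166),(-8,47),(14,20))],
'sl':box((-45,45),(-33,33),(0,36)),'re':box((-67,67),(-18,18),(0,10.5))}
out=[]
for cam,regs in (('top',[(235,195,50,90),(360,225,50,90)]),('scene',[(322,300,105,90),(285,205,75,55)])):
    im=cv2.imread(f'pics/{cam}0.png')
    for (x0,y0,w,h) in regs:
        k=4; c=crop(im,x0,y0,w,h,k)
        for o,L in lines.items():
            for a,b in L:
                p,q=[((u-(x0,y0)+.5)*k) for u in proj(cam,pose(V[o],[a,b]))]
                cv2.line(c,tuple(int(z*8) for z in p),tuple(int(z*8) for z in q),(255,0,255) if o!='re' else (255,255,0),1,cv2.LINE_AA,3)
        out.append(np.pad(c,((0,360-c.shape[0]),(0,0),(0,0))))
cv2.imwrite('pics/ov.png',np.vstack([np.hstack(out)[:, :400], ]) if 0 else cv2.resize(np.hstack(out),None,fx=800/sum(o.shape[1] for o in out),fy=800/sum(o.shape[1] for o in out)))
E
```

```text
[ 0.56163682  0.15100191 -0.00243911 -0.12519014] [[0.1, -0.3], [0.4, 0.4], [-0.2, 0.2], [-0.9, -2.0], [-1.8, 0.3], [-0.3, 0.1], [-2.3, 1.9], [-1.5, 2.0]]
[ 0.57520379 -0.19783848 -0.00892473  0.12449426] [[-0.8, 0.1], [0.5, 0.2], [0.9, 0.1], [-0.4, -0.1], [-1.1, -1.0], [-0.0, -0.4], [0.2, -0.3], [-0.4, 0.4], [0.1, 0.6], [0.7, 0.7]]
[ 0.54567772 -0.1997417  -0.00142674  0.11274159] [[0.2, -0.0], [0.3, -0.0], [-0.1, 0.0], [-0.0, 0.0], [-0.2, 0.0], [-0.3, -1.5], [-0.2, -0.9], [0.3, 1.7], [0.2, 0.9]]
```

View pics/ov.png

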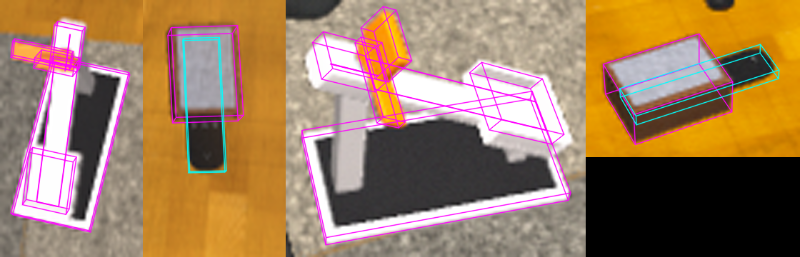

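The overlay shows the sleeve and remote matching well. The stand head is off by about 2 px, so I'll refine with rail and cheek features plus small camera corrections, using the known heights as priors.

```bash
cat > fit1.py <<'E'
from vis import *
import vis
t=lambda x,y:(235+x/6-.42,195+y/6-.42); t2=lambda x,y:(360+(x-300)/6-.42,225+y/6-.42)
s=lambda x,y:(322+x/5-.4,300+y/5-.4); s2=lambda x,y:(287+(x-525)/4-.38,210+y/4-.38)
L=lambda *l:(lambda u:np.array(l,float)); F=lambda y,z:(lambda u:np.array([u*100,y,z]))
C=lambda *l:(lambda u:cr(*l)); G=lambda y,z:(lambda u:cr(u*100,y,z))
obs=[('st','top',L(82.5,-40,10),t(269,153)),('st','top',L(-82.5,-40,0),t(185,484)),('st','top',L(-82.5,40,0),t(25,450)),
('st','scene',L(82.5,-40,10),s(32,237)),('st','scene',L(82.5,40,0),s(78,426)),('st','scene',L(-82.5,40,0),s(495,349)),
('st','top',C(186,13,11),t(127,40)),('st','top',C(186,-13,11),t(181,52)),
('st','top',G(11,0),t(110,175)),('st','top',G(11,0),t(98,290)),('st','top',G(-11,0),t(158,175)),('st','top',G(-11,0),t(146,300)),
('st','scene',C(56,-21.5,12),s(333,121)),('st','scene',C(0,-21.5,12),s(440,145)),('st','scene',G(11,0),s(200,170)),('st','scene',G(11,0),s(320,208)),
('sl','top',L(45,33,36),t2(363,56)),('sl','top',L(45,-33,36),t2(495,51)),('sl','top',L(-45,-33,36),t2(505,240)),('sl','top',L(-45,33,36),t2(371,246)),
('sl','scene',L(45,-33,36),s2(545,73)),('sl','scene',L(-45,-33,36),s2(675,28)),('sl','scene',L(-45,33,36),s2(721,95)),('sl','scene',L(45,33,36),s2(585,138)),('sl','scene',L(45,33,0),s2(585,179)),('sl','scene',L(-45,33,0),s2(718,133)),
('re','top',L(-67,0,8),t2(434,359)),('re','top',F(18,8),t2(390,247)),('re','top',F(18,8),t2(396,325)),('re','top',F(-18,8),t2(468,247)),('re','top',F(-18,8),t2(473,325)),
('re','scene',F(-18,10.5),s2(705,65)),('re','scene',F(-18,10.5),s2(745,50)),('re','scene',F(18,0),s2(722,103)),('re','scene',F(18,0),s2(762,93))]
O=dict(st=0,sl=4,re=8); B={k:(np.array(c['p']),R.from_quat(c['q'])) for k,c in CAL.items()}
Z=dict(st=0,sl=-.003,re=.002)
def apply(x):
    for i,k in enumerate(('scene','top')):
        d=x[12+6*i:18+6*i]; CAL[k]['p']=B[k][0]+d[:3]*.002; CAL[k]['q']=(R.from_rotvec(d[3:]*.003)*B[k][1]).as_quat()
def pix(x):
    apply(x); r=[]
    for i,(o,c,l,p) in enumerate(obs): r.append(proj(c,pose(x[O[o]:O[o]+4],l(x[24+i])))[0]-p)
    return np.array(r)
def f(x,zs): return np.concatenate([pix(x).ravel()/.6,x[12:24],[(x[O[o]+2]-Z[o])/zs for o in Z],.01*x[24:]])
def run(zs):
    x0=np.r_[.56,.15,0,-.12,.575,-.198,0,.12,.546,-.2,0,.11,np.zeros(12),np.zeros(len(obs))+.3]
    return least_squares(f,x0,args=(zs,),loss='soft_l1').x
E
python3 - <<'E'
from fit1 import *
for zs in (.05,.001):
    x=run(zs); print(np.round(x[:12].reshape(3,4),4).tolist()); print(np.round(x[12:24],2).tolist())
    print([(o[0]+o[1][0],*np.round(r,1)) for o,r in zip(obs,pix(x))])
np.save('x.npy',x)
E
```

```text
[[0.5606, 0.1436, -0.0214, -0.1236], [0.5744, -0.2087, -0.0206, 0.121], [0.5434, -0.2105, -0.013, 0.116]]
[0.64, 0.18, 0.24, -0.1, -1.0, -0.27, -0.64, -0.18, -0.2, -2.46, 0.73, 0.77]
[('stt', np.float64(0.1), np.float64(-0.1)), ('stt', np.float64(0.7), np.float64(-0.2)), ('stt', np.float64(0.5), np.float64(-0.5)), ('sts', np.float64(-0.2), np.float64(-0.6)), ('sts', np.float64(-1.1), np.float64(0.7)), ('sts', np.float64(-1.6), np.float64(0.6)), ('stt', np.float64(-1.5), np.float64(2.5)), ('stt', np.float64(-0.9), np.float64(2.5)), ('stt', np.float64(0.2), np.float64(0.0)), ('stt', np.float64(-0.3), np.float64(-0.0)), ('stt', np.float64(0.4), np.float64(0.0)), ('stt', np.float64(-0.5), np.float64(-0.1)), ('sts', np.float64(0.9), np.float64(-0.8)), ('sts', np.float64(0.4), np.float64(-0.1)), ('sts', np.float64(-0.1), np.float64(1.0)), ('sts', np.float64(0.1), np.float64(-1.0)), ('slt', np.float64(-0.4), np.float64(-0.0)), ('slt', np.float64(0.6), np.float64(0.3)), ('slt', np.float64(0.8), np.float64(-0.1)), ('slt', np.float64(-0.2), np.float64(-0.5)), ('sls', np.float64(-0.5), np.float
[... 1653 characters left out ...]
lt', np.float64(-0.2), np.float64(-0.2)), ('sls', np.float64(-1.1), np.float64(-1.0)), ('sls', np.float64(0.0), np.float64(-0.4)), ('sls', np.float64(0.4), np.float64(-0.3)), ('sls', np.float64(-0.3), np.float64(0.5)), ('sls', np.float64(0.2), np.float64(0.7)), ('sls', np.float64(0.8), np.float64(0.7)), ('ret', np.float64(0.3), np.float64(-0.0)), ('ret', np.float64(0.3), np.float64(-0.0)), ('ret', np.float64(-0.1), np.float64(0.0)), ('ret', np.float64(0.0), np.float64(-0.0)), ('ret', np.float64(-0.1), np.float64(0.0)), ('res', np.float64(-0.2), np.float64(-0.8)), ('res', np.float64(-0.1), np.float64(-0.3)), ('res', np.float64(0.2), np.float64(2.4)), ('res', np.float64(0.2), np.float64(1.6))]
```

```bash
cat > rob.py <<'E'
from workcell import *
import numpy as np,cv2
from scipy.spatial.transform import Rotation as R
from vis import a35,CR,cr
ST=np.array([.5628,.1499,0,-.128])
def down(yaw,flip=False):  # tool z down, y along object y
    return (R.from_euler('z',yaw)*R.from_matrix(np.diag([-1,1,-1]))*R.from_euler('z',np.pi*flip)).as_quat()
def cradle(p,ang=0,st=ST): # mm in cradle -> world TCP pose, tool z = -cradle z; ang turns about cradle z
    Rs=R.from_euler('z',st[3]); pos=Rs.apply(cr(*p)/1000)+st[:3]
    return pos,(Rs*R.from_matrix(CR)*R.from_euler('z',ang)*R.from_matrix(np.diag([-1,1,-1]))).as_quat()
def rep(m=''): print(m,round(get_clock(),2),np.round(get_tcp_pos(),4),np.round(get_ft_force(),1),'w',round(get_grip_width(),3),'ff',round(get_finger_force(),1))
E
python3 - <<'E'
from rob import *
q=down(.12)
for f in (0,1): print('down',solve_ik([.505,-.205,.1],down(.12,f)))
for p,a in (((100,0,-5),0),((100,0,-5),np.pi),((158,0,23),np.pi/2),((158,0,23),np.pi),((158,0,23),-np.pi/2),((158,0,23),0)): print(p,a,np.round(cradle(p,a)[0],3),solve_ik(*cradle(p,a)))
move_ptp([.36,.1,.38],down(0)); rep()
move_ptp([.5046,-.2046,.09],q); command_gripper(.6); rep()
print(move_l([.5046,-.2046,.0],v=.08,stop_force=6)); rep()
command_gripper(0,40); rep()
cv2.imwrite('pics/s1.png',capture('scene')[:,:,::-1])
E
```

```text
down [-0.52107109  0.44090315 -0.38703397  0.74285921  0.         -0.64107109]
down [-0.52107109  0.44090315 -0.38703397  0.74285921  0.          2.50052157]
(100, 0, -5) 0 [0.577 0.148 0.098] [ 0.22973437  0.314668   -0.88630202 -0.21067081 -0.20221478  0.29714804]
(100, 0, -5) 3.141592653589793 [0.577 0.148 0.098] [ 0.22973437  0.314668   -0.88630202 -0.21067081 -0.20221478 -2.84444461]
(158, 0, 23) 1.5707963267948966 [0.609 0.144 0.154] [ 0.20587452  0.24474518 -0.76496005 -0.02335519 -0.18908926 -1.2939612 ]
(158, 0, 23) 3.141592653589793 [0.609 0.144 0.154] [ 0.20587452  0.24474518 -0.76496005 -0.02335519 -0.18908926 -2.86475753]
(158, 0, 23) -1.5707963267948966 [0.609 0.144 0.154] [ 0.20587452  0.24474518 -0.76496005 -0.02335519 -0.18908926  1.84763145]
(158, 0, 23) 0 [0.609 0.144 0.154] [ 0.20587452  0.24474518 -0.76496005 -0.02335519 -0.18908926  0.27683512]
 1.95 [0.36   0.1004 0.3798] [-0.3  0.3 -0.3] w 1.0 ff 0.0
 4.02 [ 0.5047 -0.2044  0.0902] [0.1 0.2 0.5] w 0.596 ff 0.0
False
 5.29 [ 5.051e-01 -2.049e-01  5.000e-04] [ 0.4  1.2 -0.2] w 0.596 ff 0.0
 5.56 [ 5.050e-01 -2.048e-01  5.000e-04] [-0.  -0.1  3. ] w 0.421 ff 40.1
```

```bash
python3 - <<'E'
from rob import *
u=np.array([np.cos(.12),np.sin(.12),0]); p=np.array(get_tcp_pos())
print(move_l(p-.122*u+[0,0,.0015],v=.1,stop_force=15)); rep()
print(move_l(np.array(get_tcp_pos())-[0,0,.0075],v=.03,stop_force=4)); rep('low')
command_gripper(.62); rep('open')
g=np.array(get_tcp_pos()); np.save('g.npy',g)
move_l(g+[0,0,.05],v=.15)
move_l(g+[0,0,.05]+.075*u,v=.15); rep()
for n in('scene','top'): cv2.imwrite(f'pics/{n}2.png',capture(n)[:,:,::-1])
a=cv2.imread('pics/top2.png')[225:345,340:440];b=cv2.imread('pics/scene2.png')[180:280,280:400]
cv2.imwrite('pics/v2.png',np.hstack([cv2.resize(a,(400,480)),cv2.resize(b,(400,333)) if 0 else np.pad(cv2.resize(b,(400,333)),((0,147),(0,0),(0,0)))]))
E
```

```text
False
 6.97 [ 0.3846 -0.2196  0.0021] [ 1.1 -0.2 -1. ] w 0.419 ff 39.8
True
low 7.25 [ 0.3853 -0.2199 -0.004 ] [0.1 0.1 4.8] w 0.422 ff 39.0
open 7.56 [ 0.3845 -0.2195 -0.0044] [-0.  -0.1  0.2] w 0.619 ff 0.0
 8.69 [ 0.4576 -0.2098  0.0446] [-0.   1.3 -0.8] w 0.618 ff 0.0
```

View pics/v2.png

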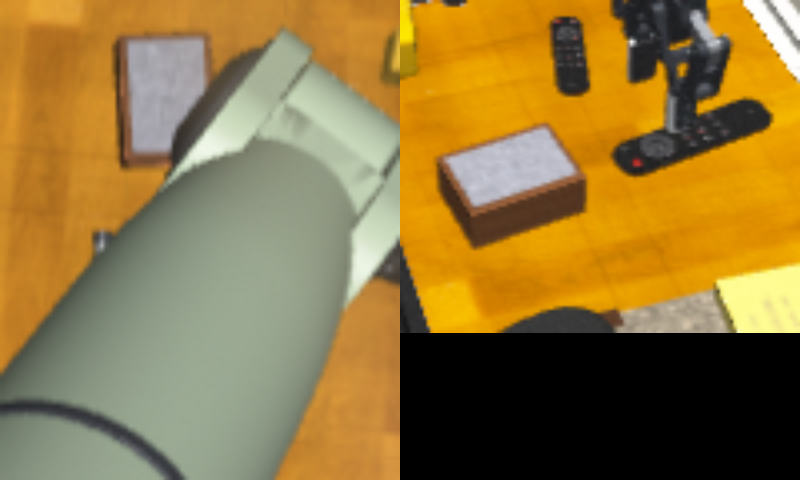

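The remote lies clear of the sleeve. In the scene view its red end is at about (343.6,226.5) and its far end at about (391,214). I'll check these against the prediction, then regrasp.

```bash
python3 - <<'E'
from rob import *
import fit1; from vis import proj
fit1.apply(np.load('x.npy'))
u=np.array([np.cos(.12),np.sin(.12),0]); g=np.load('g.npy'); o=g+.042*u; o[2]=-.003
pr=proj('scene',[o+.067*u+[0,0,.005],o-.067*u+[0,0,.005]]); print(pr)
if abs(pr[0]-[343.6,226.5]).max()<3.5:
    T=g+.075*u; T[2]=-.003
    print(move_l(T,v=.08,stop_force=6)); rep()
    command_gripper(0,45); rep()
    move_l(np.array(get_tcp_pos())+[0,0,.10],v=.15); rep('lift')
    cv2.imwrite('pics/s3.png',capture('scene')[:,:,::-1])
E
```

```text
[[343.91702009 229.46462153]
 [389.87771656 214.38268676]]
False
 9.55 [ 0.459  -0.2107 -0.0029] [ 0.1 -0.5 -0.9] w 0.621 ff 0.0
 9.84 [ 0.4595 -0.2109 -0.0022] [-0.5 -0.   5.6] w 0.414 ff 45.5
lift 10.67 [ 0.4589 -0.2105  0.0971] [-0.2 -0.1 -0.1] w 0.419 ff 44.9
```

```bash
python3 - <<'E'
from rob import *
move_ptp([.45,-.05,.28],down(0)); rep()
move_ptp(*cradle((106,0,70))); rep()
P,Q=cradle((106,0,20)); move_l(P,Q,v=.1); dwell(.2); rep('hover'); print(P)
for n in('scene','top'): cv2.imwrite(f'pics/{n}4.png',capture(n)[:,:,::-1])
a=cv2.imread('pics/top4.png')[195:285,225:300];b=cv2.imread('pics/scene4.png')[280:390,320:430]
cv2.imwrite('pics/v4.png',np.hstack([cv2.resize(a,(400,480),interpolation=2),cv2.resize(b,(400,400),interpolation=2) if 0 else np.pad(cv2.resize(b,(400,400),interpolation=2),((0,80),(0,0),(0,0)))]))
E
```

```text
11.68 [ 0.4497 -0.0503  0.2788] [ 0.1  0.4 -1.4] w 0.416 ff 44.9
 12.73 [0.5401 0.152  0.1628] [-0.1  0.3  0.4] w 0.417 ff 45.0
hover 13.58 [0.5683 0.1494 0.1229] [-0.  -0.3  0.2] w 0.418 ff 45.0
[0.56811475 0.14921597 0.12218214]
```

View pics/v4.png

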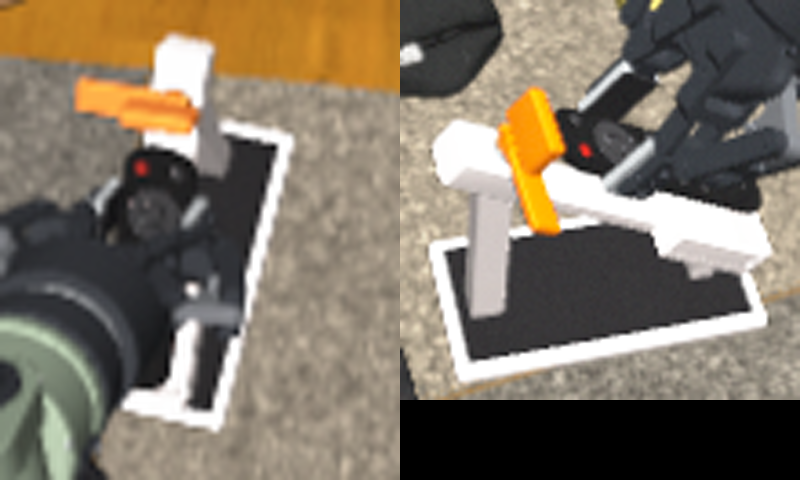

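```bash
python3 - <<'E'
from vis import *
import fit1; fit1.apply(np.load('x.npy'))
ST=np.array([.5628,.1499,0,-.128])
def at(row,y,z,cam='top'):
    xs=np.linspace(60,190,400); p=proj(cam,np.array([pose(ST,cr(x,y,z))[0] for x in xs])); i=np.argsort(-p[:,1]); return np.interp(row,p[::-1,1] if p[0,1]>p[-1,1] else p[:,1],p[::-1,0] if p[0,1]>p[-1,1] else p[:,0])
for r in (222,224,226,228): print(r,'rail L,R',[round(at(r,y,0),1) for y in(11,-11)],'remote L,R top',[round(at(r,y,30.5),1) for y in(18,-18)],'bot',[round(at(r,y,21),1) for y in(18,-18)])
print('red end',proj('top',pose(ST,[cr(140,0,31),cr(140,0,21)])),proj('scene',pose(ST,[cr(140,0,31),cr(140,18,25),cr(140,-18,31)])))
print('fin top',proj('top',pose(ST,[cr(158,2,41)])),proj('scene',pose(ST,[cr(153,-16,41),cr(163,-16,41),cr(153,20,41),cr(163,20,41),cr(158,47,17)])))
a=cv2.imread('pics/top0.png').astype(int);b=cv2.imread('pics/top4.png').astype(int)
for r in (222,224,226,228):
    print(r,'0',a[r,246:268].mean(1).astype(int).tolist()); print(r,'4',b[r,240:268].mean(1).astype(int).tolist())
c=b[:,:,:][195:230,235:275]; m=(c[:,:,2]>150)&(c[:,:,1]<170)&(c[:,:,0]<80)&(c[:,:,1]>80); ys,xs=np.nonzero(m[:25]); 
E
python3 - <<'E'
import cv2,numpy as np,os
os.chdir('.')
a=cv2.imread('pics/top4.png')[198:236,232:272]; cv2.imwrite('pics/v5.png',cv2.resize(a,None,fx=15,fy=15,interpolation=2))
E
```

```text
222 rail L,R [np.float64(253.1), np.float64(261.4)] remote L,R top [np.float64(247.7), np.float64(261.7)] bot [np.float64(248.6), np.float64(262.4)]
224 rail L,R [np.float64(252.8), np.float64(261.1)] remote L,R top [np.float64(247.5), np.float64(261.4)] bot [np.float64(248.3), np.float64(262.1)]
226 rail L,R [np.float64(252.5), np.float64(260.8)] remote L,R top [np.float64(247.2), np.float64(261.1)] bot [np.float64(248.1), np.float64(261.8)]
228 rail L,R [np.float64(252.3), np.float64(260.5)] remote L,R top [np.float64(246.9), np.float64(260.8)] bot [np.float64(247.8), np.float64(261.5)]
red end [[254.55158786 222.59362412]
 [255.57458464 221.28188124]] [[364.3023321  316.39205626]
 [364.80491964 327.28226739]
 [361.66871385 307.79059972]]
fin top [[253.63075269 217.27353589]] [[359.69599963 303.67278607]
 [355.12202834 302.3598952 ]
 [365.08476194 321.35305581]
 [360.39217562 320.12720371]
 [357.79574179 342.96597835]]
222 0 [117, 106, 112, 127, 117, 207, 253, 249, 253, 254, 254, 254, 254, 254, 254, 243, 150, 133, 127, 124, 123, 124]
222 4 [119, 111, 113, 115, 112, 117, 117, 108, 113, 119, 102, 71, 138, 94, 138, 197, 241, 245, 251, 254, 254, 244, 151, 136, 128, 126, 124, 124]
224 0 [110, 114, 121, 113, 107, 252, 252, 235, 253, 254, 254, 254, 254, 254, 254, 207, 141, 134, 134, 127, 123, 117]
224 4 [122, 123, 133, 131, 122, 117, 111, 115, 85, 40, 31, 37, 33, 33, 34, 33, 34, 31, 33, 83, 192, 190, 142, 135, 135, 129, 125, 118]
226 0 [99, 108, 106, 108, 202, 253, 227, 253, 254, 254, 254, 254, 254, 254, 254, 147, 124, 127, 133, 133, 128, 95]
226 4 [124, 126, 127, 108, 114, 111, 100, 108, 57, 30, 68, 96, 62, 36, 33, 31, 32, 74, 49, 34, 31, 58, 123, 128, 133, 134, 129, 96]
228 0 [107, 111, 121, 134, 252, 252, 134, 252, 254, 254, 254, 254, 254, 254, 253, 131, 49, 46, 46, 59, 76, 49]
228 4 [120, 124, 125, 128, 120, 135, 158, 117, 51, 32, 34, 30, 31, 32, 33, 32, 34, 55, 59, 43, 33, 28, 44, 46, 46, 59, 75, 49]
```

View pics/v5.png

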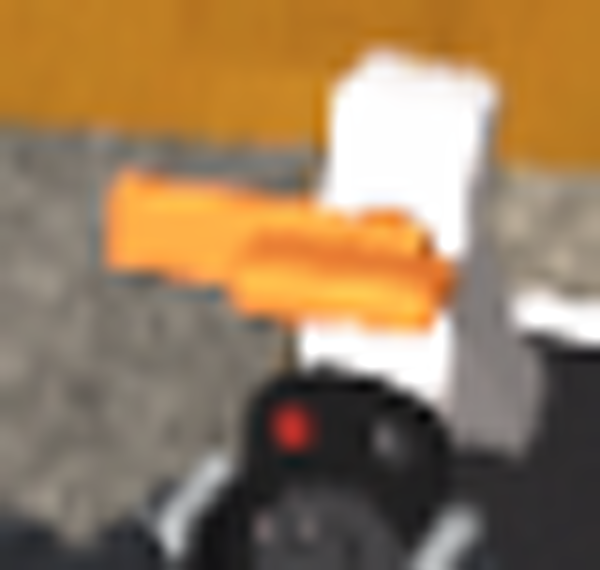

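The enlarged view shows the remote's red end at top (254,222), centred on the rail to within about 1 mm, and short of the head block. I'll lower it with force stops, then slide it down to the ledge.

```bash
cat >> rob.py <<'E'
def incr(P=None,st=ST):
    p=np.array(P if P is not None else get_tcp_pos()); l=R.from_euler('z',-st[3]).apply(p-st[:3])*1000-np.array([-70,0,45.]); return np.round(CR.T@l,1)
E
python3 - <<'E'
from rob import *
P,Q=cradle((106,0,8)); print(move_l(P,Q,v=.06,stop_force=5)); rep(incr())
P,Q=cradle((106,0,-2)); print(move_l(P,Q,v=.02,stop_force=4)); rep(incr())
c=incr(); print(c, get_wrist_torque())
P,Q=cradle((c[0],c[1],c[2]+.7)); move_l(P,Q,v=.02); rep(incr())
if c[2]<4:
    P,Q=cradle((86,c[1],c[2]+.7)); print(move_l(P,Q,v=.03,stop_force=5)); rep(incr())
for n in('scene','top'): cv2.imwrite(f'pics/{n}6.png',capture(n)[:,:,::-1])
E
```

```text
False
[105.4  -0.2   7.5] 14.03 [0.5748 0.1482 0.1116] [ 0.1  0.3 -0.6] w 0.412 ff 45.0
True
[106.1   0.   -1.3] 14.52 [0.5803 0.1477 0.1048] [-2.  -0.6  4.6] w 0.416 ff 45.5
[106.1   0.   -1.3] [ 0.05537449  0.37802922 -0.00238826]
[106.   -0.   -0.7] 14.77 [0.5799 0.1477 0.1052] [ 0.5  0.1 -0.7] w 0.414 ff 44.9
True
[97.9  0.  -0.7] 15.18 [0.5733 0.1486 0.1006] [1.4 0.5 1. ] w 0.417 ff 44.9
```

```bash
python3 - <<'E'
from rob import *
P,Q=cradle((97.7,0,-1.3)); print(move_l(P,Q,v=.02,stop_force=4)); rep(incr())
command_gripper(.62); rep(incr())
P,Q=cradle((97,0,60)); move_l(P,Q,v=.12)
P,Q=cradle((110,0,130)); move_l(P,Q,v=.2); command_gripper(.35); rep()
for n in('scene','top'): cv2.imwrite(f'pics/{n}7.png',capture(n)[:,:,::-1])
a=cv2.imread('pics/top7.png')[195:285,225:300];b=cv2.imread('pics/scene7.png')[290:390,320:430]
cv2.imwrite('pics/v7.png',np.hstack([cv2.resize(a,(300,360),interpolation=2),np.pad(cv2.resize(b,(495,450),interpolation=2),((0,0),(0,0),(0,0)))[:360]]))
E
```

```text
False
[97.8  0.  -1.3] 15.53 [0.5736 0.1486 0.1001] [ 0.4 -0.5  1.8] w 0.418 ff 45.2
[97.  -0.2 -1.4] 15.84 [0.5729 0.1484 0.0994] [ 0.1 -0.9  0.2] w 0.623 ff 0.0
 17.36 [0.5085 0.1566 0.2135] [ 0. -0.  0.] w 0.349 ff 0.0
```

View pics/v7.png

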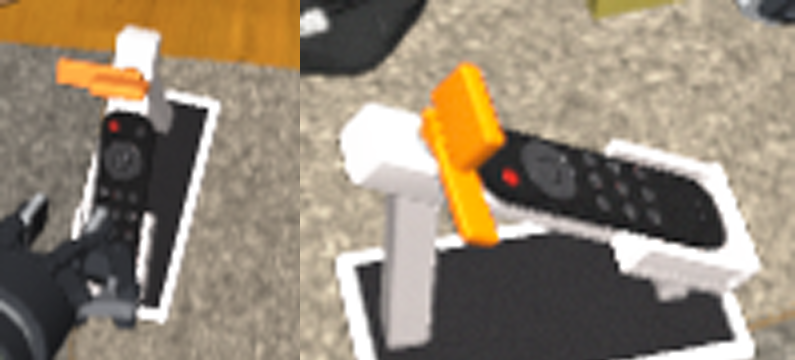

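The remote is seated: it lies between the cheeks with its lower end against the ledge and the red end up (top (253,226)). The fin's top is at (253.8,217.7) and the prediction was (253.6,217.3), so I can grip it where planned.

```bash
python3 - <<'E'
from rob import *
a=-np.pi/2
move_ptp(*cradle((158,0,80),a)); rep(incr())
P,Q=cradle((158,0,24),a); print(move_l(P,Q,v=.1,stop_force=6)); c=incr(); rep(c)
if c[2]<28:
    command_gripper(0,30); rep(incr())
    q=np.array(get_q())
    for k in range(1,5):
        t=q.copy(); t[5]=q[5]-k*np.pi/8; move_j(t); rep(incr())
    print(get_wrist_torque(),q[5]-get_q()[5])
    cv2.imwrite('pics/scene8.png',capture('scene')[:,:,::-1])
E
```

```text
[157.9  -0.   80.1] 18.82 [0.5761 0.1482 0.2011] [-0.8 -0.5  0.8] w 0.349 ff 0.0
False
[157.9  -0.   24.1] 19.52 [0.608  0.1441 0.1553] [ 0.  -0.1  0.4] w 0.348 ff 0.0
[155.8   0.4  24.6] 19.83 [0.606  0.1448 0.1545] [-5.2  2.1  0.2] w 0.108 ff 31.0
[156.3   0.5  24.7] 20.3 [0.6064 0.1448 0.1549] [ 5.4 -0.  -6.2] w 0.109 ff 29.5
[156.7   0.9  24.7] 20.77 [0.6067 0.1451 0.1551] [ 6.4  1.7 -6. ] w 0.104 ff 29.4
[157.    1.3  24.7] 21.23 [0.607  0.1455 0.1553] [ 7.9  2.2 -7.7] w 0.105 ff 29.3
[157.1   1.8  24.7] 21.7 [0.6072 0.146  0.1554] [ 8.2  2.7 -8.6] w 0.109 ff 29.2
[0.60836002 0.05088225 0.46894498] 1.5709962336312688
```

```bash
python3 - <<'E'
from rob import *
command_gripper(.35); rep(incr())
p=np.array(get_tcp_pos()); z=R.from_quat(get_orientation()).apply([0,0,1]); move_l(p-.09*z,v=.15); move_l(np.array(get_tcp_pos())+[-.14,0,.04],v=.2); rep()
dwell(.5)
for n in('scene','top'): cv2.imwrite(f'pics/{n}9.png',capture(n)[:,:,::-1])
a=cv2.imread('pics/top9.png')[195:285,225:300];b=cv2.imread('pics/scene9.png')[290:390,320:430]
cv2.imwrite('pics/v9.png',np.hstack([cv2.resize(a,(300,360),interpolation=2),cv2.resize(b,(495,450),interpolation=2)[:360]]))
E
```

```text
[156.    0.4  24.9] 22.08 [0.6059 0.1447 0.1549] [-0.1 -1.1 -0.4] w 0.352 ff 0.0
 23.71 [0.4157 0.1512 0.2685] [-0.2 -0.  -0.4] w 0.349 ff 0.0
```

View pics/v9.png

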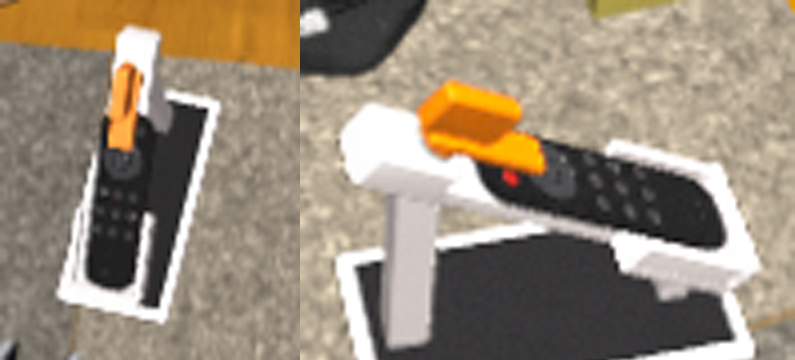

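The bar now lies down the slope over the red end, with its tip near top (255,231.6). One numeric check of its angle, then I'll hand in.

```bash
python3 - <<'E'
from vis import *
import fit1; fit1.apply(np.load('x.npy'))
ST=np.array([.5628,.1499,0,-.128])
im=cv2.imread('pics/top9.png').astype(int)
m=(im[:,:,2]-im[:,:,0]>90); m[:208]=0;m[236:]=0;m[:,:245]=0;m[:,265:]=0
for r in range(211,234): 
    c=np.nonzero(m[r])[0]
    if len(c): print(r,c.min(),c.max(),end=' | ')
print()
for a in (1.47,1.57,1.65):
    d=np.array([-np.sin(a),np.cos(a)]); w=np.array([-d[1],d[0]]);
    pts=[cr(*(np.array([156,.5])+47*d+s*8*w),20) for s in(-1,0,1)]+[cr(*(np.array([156,.5])+25*d+s*8*w),20) for s in(-1,1)]
    print(a,np.round(proj('top',pose(ST,pts)),1).tolist())
E
```

```text
211 255 258 | 212 254 258 | 213 254 259 | 214 253 260 | 215 253 260 | 216 253 259 | 217 253 259 | 218 253 259 | 219 253 259 | 220 253 258 | 221 253 258 | 222 252 258 | 223 252 258 | 224 252 258 | 225 253 258 | 226 252 258 | 227 252 258 | 228 252 258 | 229 252 257 | 230 252 257 | 231 252 257 | 232 255 257 | 
1.47 [[249.4, 230.5], [252.3, 231.5], [255.2, 232.4], [251.2, 223.1], [257.0, 225.0]]
1.57 [[251.0, 231.3], [254.0, 232.0], [256.9, 232.6], [252.1, 223.6], [258.0, 224.9]]
1.65 [[252.4, 231.8], [255.4, 232.2], [258.4, 232.6], [252.8, 224.0], [258.8, 224.9]]
```

```bash
python3 -c "
from workcell import *
print(get_clock()); print(close_job())"
```

```text
24.3083
the job is handed in; nothing more can be done
None
```

I handed the job in at 24.3 s: the remote was pulled out and laid on the desk, then regrasped and seated on the rail. The turnbutton is over its red end at about 1.6 rad, and I moved nothing else. No verdict came back.

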